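Turn the agar dish over for incubation

ROBOT

A 7-joint arm with a two-finger parallel gripper is mounted at the origin on the work surface. World frame = base frame: x ahead of the robot, y to its left, z up, the work surface at z = 0. Lengths are in m, angles in rad, forces in N, time in s.
With the tool pointing down it reaches from about 0.4 to 0.875 m from the base axis. Payload 19.3 kg.
Tool frame: the origin (TCP) lies at the very end of the fingers, on their centre line; the grasp point (between the pads) lies 19 mm behind it; z points along the fingers, y is the line along which they close (so a half turn about z gives the same grasp; the last joint's range is limited). The gripper opens to 85 mm and grips with 20 to 120 N. Pads are 22 mm wide; open, the fingers measure 114 mm over their backs; the gripper's body (76 mm by 85 mm) begins 54 mm behind the grasp point. The pads swing forward as they close: fully open they stand 13 mm farther back than shut.
Start: joints at [-1.297, 0.521, -0.036, 1.599, 0.021, 1.021, -0.113], TCP at [0.211, 0.588, 0.231] pointing down, gripper open.
Joint ranges: [-2.91, 2.91], [-0.3, 2.13], [-1.5, 1.42], [0.17, 2.43], [-1.26, 4.41], [0.16, 1.93], [-2.52, 2.52]. Speed limits (rad/s): [1.89, 1.89, 2.39, 2.39, 3.01, 3.01, 3.01].

INTERFACE

Orientations are given as [roll, pitch, yaw] about the fixed x, y, z axes, in that order (R = Rz(yaw) Ry(pitch) Rx(roll)).
In Python, from workcell import bot gives the robot as it stands. The module is installed in compiled form; this text tells all that it offers.
- The arm moves only by the tool apply_moves, never from a script. Its arguments are lists of equal length, an entry for each row: "claw": the finger opening in m, from 0 to 0.0854; "xyz": the shift along the tool's x, y, z in m, a list of three; "twist": the turn, a rotation vector about the tool's x, y, z in rad, a list of three. A call has 1 to 20 rows; each row shifts and turns the commanded pose from where the row before left it, along the tool's axes as they then stand; what a row does not reach is not made up. A row lasts 1/10 s, in which the tool goes at most 50 mm and 8.59 degrees, less where a joint would pass 70% of its speed; a pose out of reach is approached as far as the arm can. A call with a gripper value outside its range is refused whole. The fingers move at their own pace and stop on an object; "force" is the grip in N (left out, the last holds). Time passes only in rows, so rows that do not move let the fingers close. It gives the time, the measured TCP pose, the force, the opening and the grip force at its end, in the units of the state.
- bot.observe(): the state, without advancing time (a new reading comes with each control period).
- bot.grab_frame(name): name is "side" or "top"; returns a dict with "img" (400x640x3 uint8, red, green, blue), "vfov" (degrees; the focal length in pixels is half the picture's height over the tangent of half this angle, whatever the lens; pixels are square), "cx", "cy" (the principal point, pixels), "distortion" ([k1, k2, p1, p2, k3] as OpenCV has them; the pictures are not rectified), "view" (4x4, takes a point from world to camera coordinates). Camera axes: x right, y up, looking along -z (the intrinsics and any distortion apply to the point x, -y, -z); pixel columns grow to the right and rows downward; lengths in m; the calibration is good to about 2 mm. A picture is of the moment at which its call begins. There is no depth.
- bot.job_done(): hands the job in; it is judged then, once.
Trained networks look in the newest picture that a camera, given by its name, has taken for a name from the list of things; names that differ only in an ending like _2 or _b are one class to them, and where a whole thing is asked for, a point or a joint stands for the part that bears it (a point fixed in the world has none). Each returns a list of dicts, best first, with "score" (0 to 1); they miss things now and then, are a little off and sometimes report something else, mostly with a low value. They report only what shows in the picture. A call takes as long as a camera call. They do not tell look-alikes from the thing itself.
- bot.find_in(camera, query): "position" ([x, y, z] in m, in world coordinates, good to about 4 mm: the middle of the surface that is visible of it).
The state is a dict: "clock": time; "qpos": joint angles; "qd": joint speeds; "joint_efforts": joint torques, N m; "position": TCP position; "tool_rot": TCP orientation; "force": force on the tool from outside, world axes, zero at the start; "moment": the same for the moment, N m; "grip_width": finger opening in m; "finger_force": force on a finger pad.
Only numpy, scipy, OpenCV 4.12 (cv2) and the standard library are available. Lean on these libraries where they do the work, as an engineer would, in place of code of your own. Each camera call takes 0.05 s, during which the arm holds its last target. There are 200 camera calls.

TASK

Turn the blue-lidded agar dish over and lay it down gently on the green mat, lid underneath and amber agar side up, in the middle of the mat and with its long side along the mat's long side. Leave the red-lidded dish where it is.

Things in the scene. Friction and masses are not known exactly. Their poses are not given: they have to be found in the camera images.
- blue_dish: Flat agar dish, 46 (its x) by 84 (its y) by 16 mm (its z), ~80 g: blue lid on top, white base whose underside is amber agar with pale colonies. Origin at its middle, 8 mm above the underside; z points out of the lid. Starts lid up on the bench, on the mat's -y side. Yellow knobs on both long sides near its -y end, the end away from the mat; lifted by them it swings to hang, +y end lowest.
- blue_dish_knobs (a point): Midpoint of the two yellow knobs' axis, 32 mm from the dish's middle towards -y; axes as the dish's. Knobs: 16 mm diameter, 58 mm over their outer faces (along x), standing 6 mm proud; they swivel freely, so the dish pivots while they are pinched. With its hanging end set down, moving the knobs onward and down lays the dish behind them.
- mat: Green rubber mat with black edge, fixed to the bench, 100 mm (its x) by 130 mm (its y) and 2 mm thick; origin at the middle of its underside, on the bench. Its long side is its y. Other bench things (tube rack, meter, pipette) start at least 45 mm away from mat and dishes.
- red_dish: Bystander: a dish of the same shape, size and yellow knobs, but with a red lid, lid up beside the blue one (nearer the robot or farther away). Origin at its middle.
There are look-alikes about, which are no part of the job. Of the things that look like the mat, take the one that is farthest to the robot's left at the start.

How it is judged:
At the end, for the whole second after the job is handed in: The blue-lidded dish lies at rest flat on the mat, lid down and agar side up (within 10 degrees), its middle within 20 mm of the mat's middle and its long side within 15 degrees of the mat's long side (either way round) (angle between blue_dish's own z axis and vertical above 2.967 rad and horizontal distance between blue_dish and mat below 0.02 m and angle between the y axis of blue_dish and the y axis of mat, either way round below 0.2618 rad and z of blue_dish in the frame of mat below 0.014 m and linear speed of blue_dish below 0.02 m/s); the robot touches nothing.
It fails at once if the red-lidded dish is shifted by more than 15 mm or lifted or tipped (distance of red_dish from where it was at the start of the episode above 0.015 m or angle between red_dish's own z axis and vertical above 0.4 rad).
It fails at once if the blue-lidded dish is dropped or slammed down (faster than 0.8 m/s within 40 mm of the bench) (height (world z) of blue_dish below 0.04 m and linear speed of blue_dish above 0.8 m/s).
It also fails if it takes over 38 s, if anything falls off the work surface, if the arm or the gripper's body presses on something with over 40 N, if the wrist force passes 120 N, or if a joint passes its speed limit or range.

## Working session

There is one attempt and no reset: what is moved stays moved. The work goes in short steps, Python scripts to look and compute and a tool call to move; the robot and the scene stay as the last step left them, time stands still between calls to the robot, and variables do not carry over. Pictures are saved under pics/ and viewed, at most 10 in all, crops included, and the job is handed in when it is done.

Besides the shell and the picture viewer there is one more tool, called after "Request:" in YAML: its name, and indented under it one key for each argument. apply_moves: Moves the arm, as the interface text tells. Its arguments: {"type":"object","properties":{"claw":{"type":"array"},"xyz":{"type":"array"},"twist":{"type":"array"},"force":{"type":"number"}},"required":["claw","xyz","twist"]}

```bash
mkdir -p pics; python3 - <<'E'
from workcell import bot
import cv2,numpy as np
s=bot.observe();print({k:np.round(v,3) for k,v in s.items()})
for n in("top","side"):
    f=bot.grab_frame(n);cv2.imwrite(f"pics/{n}0.png",f["img"][:,:,::-1])
    print(n,f["vfov"],f["cx"],f["cy"],f["distortion"],np.round(f["view"],4).tolist())
    for q in("blue_dish","blue_dish_knobs","mat","red_dish"):
        print(q,[(np.round(d["position"],3).tolist(),round(d["score"],2)) for d in bot.find_in(n,q)])
E
```

```text
{'clock': np.float64(0.0), 'qpos': array([-1.297,  0.522, -0.036,  1.6  ,  0.021,  1.021, -0.113]), 'qd': array([-0.   , -0.001,  0.002,  0.   , -0.001, -0.001,  0.   ]), 'joint_efforts': array([ 0.0000e+00, -9.2712e+01,  1.9800e+00, -3.6992e+01,  1.8000e-02,
        8.0000e-03, -0.0000e+00]), 'position': array([0.211, 0.588, 0.231]), 'tool_rot': array([-3.141,  0.   ,  2.798]), 'force': array([ 0.195,  0.191, -0.152]), 'moment': array([ 0.052,  0.019, -0.04 ]), 'finger_force': np.float64(0.0), 'grip_width': np.float64(0.085)}
top 42.229048195898855 318.85399671231824 208.2411335598121 [-0.16196487  0.          0.          0.          0.        ] [[0.031, -0.9995, -0.0015, -0.085], [0.979, 0.0301, 0.2017, -0.4608], [-0.2016, -0.0077, 0.9794, -1.153], [0.0, 0.0, 0.0, 1.0]]
blue_dish [([0.643, -0.199, 0.014], 0.96)]
blue_dish_knobs [([0.648, -0.203, 0.016], 0.83)]
mat [([0.603, 0.119, 0.002], 0.86), ([0.667, -0.37, 0.005], 0.71), ([0.437, 0.008, 0.003], 0.6), ([0.266, -0.281, -0.0], 0.6)]
red_dish [([0.468, -0.238, 0.014], 0.79)]
side 52.13403316843152 324.79861880880406 202.88471886566552 [-0.07810107  0.          0.          0.          0.        ] [[0.9596, -0.2811, -0.0068, -0.4506], [0.1636, 0.5386, 0.8265, -0.0702], [-0.2287, -0.7943, 0.5629, -0.9128], [0.0, 0.0, 0.0, 1.0]]
blue_dish [([0.641, -0.209, 0.016], 0.82)]
blue_dish_knobs [([0.645, -0.214, 0.014], 0.64)]
mat [([0.438, -0.001, 0.001], 0.97), ([0.268, -0.292, 0.003], 0.91), ([0.664, -0.377, 0.003], 0.81), ([0.602, 0.118, 0.006], 0.79)]
red_dish [([0.471, -0.247, 0.012], 0.81)]
```

View pics/top0.png

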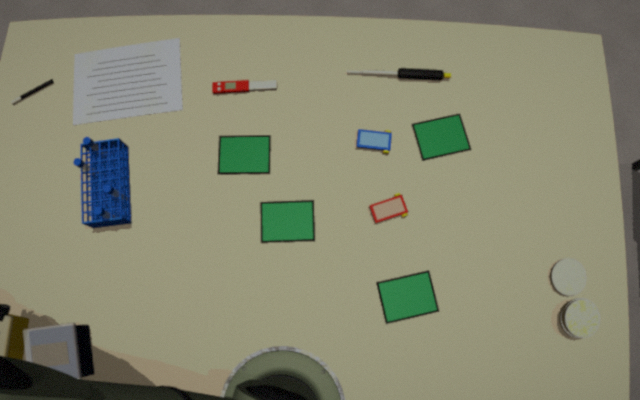

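View pics/side0.png

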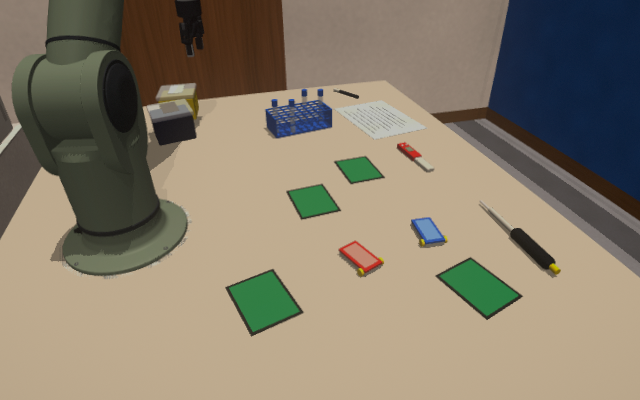

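Top picture: blue dish at (374,140) with its knobs at the right end, red dish at (389,208), four green mats. The leftmost mat is at (244,155), which is about (0.60, 0.12) in the world. Next I'll refine the poses by segmentation.

```bash
cat > h.py <<'E'
from workcell import bot
import cv2,numpy as np
def ray(f,uv,z):
    F=200/np.tan(np.radians(f["vfov"])/2);K=np.array([[F,0,f["cx"]],[0,F,f["cy"]],[0,0,1]])
    p=cv2.undistortPoints(np.float64(uv).reshape(-1,1,2),K,np.array(f["distortion"]))[:,0]
    V=np.array(f["view"]);R,t=V[:3,:3],V[:3,3];c=-R.T@t
    d=np.c_[p[:,0],-p[:,1],-np.ones(len(p))]@R
    return c+d*((z-c[2])/d[:,2])[:,None]
def near(f,mask,z,xy,r):
    v,u=np.nonzero(mask);P=ray(f,np.c_[u,v],z)
    return P[np.hypot(*(P[:,:2]-xy).T)<r][:,:2]
def rect(P):
    (c,s,_)=cv2.minAreaRect((P*1000).astype(np.float32))
    b=cv2.boxPoints((c,s,_));e=max((b[1]-b[0],b[2]-b[1]),key=np.linalg.norm)
    return np.round(c,1),np.round(s,1),round(float(np.degrees(np.arctan2(e[1],e[0]))%180),1),np.round(P.mean(0)*1000,1)
def hsv(f): return cv2.cvtColor(f["img"],cv2.COLOR_RGB2HSV)
E
python3 - <<'E'
from h import *
for n in("top","side"):
    f=bot.grab_frame(n);H=hsv(f);h,s,v=H[...,0].astype(int),H[...,1],H[...,2]
    print(n,"blue",rect(near(f,(abs(h-110)<15)&(s>90),.016,(.642,-.2),.06)))
    print("red",rect(near(f,((h<8)|(h>172))&(s>80),.016,(.47,-.24),.06)))
    print("mat",rect(near(f,((abs(h-70)<20)&(s>100))|(v<60),.002,(.603,.119),.1)))
    P=near(f,(abs(h-28)<5)&(s>170)&(v>100),.012,(.642,-.235),.05)
    print("knobs",len(P),np.round(P*1000).tolist())
E
```

```text
top blue (array([ 645.6, -200. ]), array([82.3, 46.2]), 85.3, array([ 644.4, -199.7]))
red (array([ 473.9, -235.8]), array([45.8, 84.3]), 110.2, array([ 472. , -233.6]))
mat (array([602.4, 119.4]), array([ 95.6, 124.9]), 91.9, array([601.5, 119.4]))
knobs 10 [[618.0, -223.0], [619.0, -226.0], [619.0, -228.0], [619.0, -231.0], [619.0, -233.0], [616.0, -223.0], [616.0, -226.0], [616.0, -228.0], [616.0, -231.0], [616.0, -233.0]]
side blue (array([ 645.9, -199.9]), array([86.5, 46.1]), 84.8, array([ 645.8, -201.4]))
red (array([ 474.2, -236. ]), array([49.3, 87.5]), 110.2, array([ 473.1, -238.9]))
mat (array([601.3, 120.3]), array([ 94.4, 124.8]), 92.9, array([601.9, 119.3]))
knobs 22 [[673.0, -226.0], [675.0, -227.0], [673.0, -230.0], [672.0, -233.0], [674.0, -233.0], [620.0, -220.0], [622.0, -221.0], [672.0, -236.0], [617.0, -223.0], [619.0, -223.0], [621.0, -224.0], [623.0, -225.0], [670.0, -239.0], [617.0, -226.0], [619.0, -227.0], [621.0, -228.0], [616.0, -229.0], [618.0, -230.0], [620.0, -231.0], [622.0, -231.0], [616.0, -233.0], [618.0, -234.0]]
```

```bash
cat >> h.py <<'E'
from scipy.linalg import logm
def se2(x,y,a): return np.array([[np.cos(a),-np.sin(a),x],[np.sin(a),np.cos(a),y],[0,0,1.]])
def plan(tx,ty,yawdeg,tz=None,n=1):
    s=bot.observe();p=s["position"];y=s["tool_rot"][2]
    L=np.real(logm(np.linalg.inv(se2(p[0],p[1],y))@se2(tx,ty,np.radians(yawdeg))))/n
    # tool pointing down: tool y and z flipped
    print("clock",s["clock"],"pos",np.round(p,4),"rot",np.round(np.degrees(s["tool_rot"]),2),"F",np.round(s["force"],1))
    print("per row xyz",np.round([L[0,2],-L[1,2],0 if tz is None else (p[2]-tz)/n],5),"twist z",np.round(-L[1,0],5))
E
python3 -c "
from h import *
plan(.6424,-.2319,85,.12,28)"
```

```text
clock 0.6 pos [0.2107 0.5884 0.2313] rot [-180.     0.   160.3] F [-0.1  0.1  0.6]
per row xyz [-0.03548 -0.00304  0.00397] twist z 0.04694
```

Request:
apply_moves:
  claw: [0.07,0.07,0.07,0.07,0.07,0.07,0.07,0.07,0.07,0.07,0.07,0.07,0.07,0.07,0.07,0.07,0.07,0.07,0.07,0.07]
  xyz:
    - [-0.0177,-0.0015,0]
    - [-0.0355,-0.003,0]
    - [-0.0355,-0.003,0]
    - [-0.0355,-0.003,0]
    - [-0.0355,-0.003,0]
    - [-0.0355,-0.003,0]
    - [-0.0355,-0.003,0]
    - [-0.0355,-0.003,0]
    - [-0.0355,-0.003,0]
    - [-0.0355,-0.003,0]
    - [-0.0355,-0.003,0]
    - [-0.0355,-0.003,0]
    - [-0.0355,-0.003,0]
    - [-0.0355,-0.003,0]
    - [-0.0355,-0.003,0]
    - [-0.0355,-0.003,0]
    - [-0.0355,-0.003,0]
    - [-0.0355,-0.003,0]
    - [-0.0355,-0.003,0]
    - [-0.0355,-0.003,0]
  twist:
    - [0,0,0.0235]
    - [0,0,0.047]
    - [0,0,0.047]
    - [0,0,0.047]
    - [0,0,0.047]
    - [0,0,0.047]
    - [0,0,0.047]
    - [0,0,0.047]
    - [0,0,0.047]
    - [0,0,0.047]
    - [0,0,0.047]
    - [0,0,0.047]
    - [0,0,0.047]
    - [0,0,0.047]
    - [0,0,0.047]
    - [0,0,0.047]
    - [0,0,0.047]
    - [0,0,0.047]
    - [0,0,0.047]
    - [0,0,0.047]
  force: 40

```text
clock: 2.6
position: [0.6472, 0.0764, 0.2314]
tool_rot: [3.141, 0.0, 1.878]
force: [-0.4, -0.4, -0.7]
grip_width: 0.0702
finger_force: 0.0
```

```bash
python3 -c "
from h import *
plan(.6424,-.2319,85,.08,9)"
```

```text
clock 2.6 pos [0.6472 0.0764 0.2314] rot [1.7999e+02 2.0000e-02 1.0762e+02] F [-0.4 -0.4 -0.7]
per row xyz [-0.03422 -0.00432  0.01682] twist z 0.04387
```

Request:
apply_moves:
  claw: [0.07,0.07,0.07,0.07,0.07,0.07,0.07,0.07,0.07,0.07,0.07]
  xyz:
    - [-0.0342,-0.0043,0.0168]
    - [-0.0342,-0.0043,0.0168]
    - [-0.0342,-0.0043,0.0168]
    - [-0.0342,-0.0043,0.0168]
    - [-0.0342,-0.0043,0.0168]
    - [-0.0342,-0.0043,0.0168]
    - [-0.0342,-0.0043,0.0168]
    - [-0.0342,-0.0043,0.0168]
    - [-0.0171,-0.0022,0.0084]
    - [0,0,0]
    - [0,0,0]
  twist:
    - [0,0,0.0439]
    - [0,0,0.0439]
    - [0,0,0.0439]
    - [0,0,0.0439]
    - [0,0,0.0439]
    - [0,0,0.0439]
    - [0,0,0.0439]
    - [0,0,0.0439]
    - [0,0,0.022]
    - [0,0,0]
    - [0,0,0]

```text
clock: 3.7
position: [0.6527, -0.2122, 0.0887]
tool_rot: [3.141, -0.0, 1.508]
force: [0.8, 0.5, 0.0]
grip_width: 0.0701
finger_force: 0.0
```

```bash
python3 -c "
from h import *
f=bot.grab_frame('side');cv2.imwrite('pics/s1.png',cv2.resize(f['img'][130:290,330:530,::-1],None,fx=3,fy=3))
plan(.6424,-.2319,85,.04,4)"
```

```text
clock 3.75 pos [ 0.6531 -0.2114  0.089 ] rot [ 1.7996e+02 -4.0000e-02  8.6480e+01] F [ 0.9  1.2 -0.2]
per row xyz [-0.0053  -0.00229  0.01225] twist z 0.00647
```

View pics/s1.png

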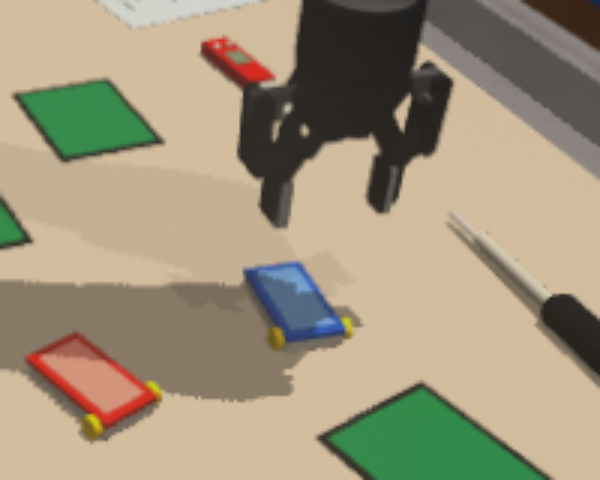

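The gripper stands above and behind the blue dish and is lined up with it, knobs at about (278,338) and (347,327) in the crop. I'll move over the knobs and go down.

Request:
apply_moves:
  claw: [0.07,0.07,0.07,0.07,0.07,0.07,0.07]
  xyz:
    - [-0.0053,-0.0023,0.012]
    - [-0.0053,-0.0023,0.012]
    - [-0.0053,-0.0023,0.012]
    - [-0.0053,-0.0023,0.012]
    - [0,0,0.01]
    - [0,0,0]
    - [0,0,0]
  twist:
    - [0,0,0.0065]
    - [0,0,0.0065]
    - [0,0,0.0065]
    - [0,0,0.0065]
    - [0,0,0]
    - [0,0,0]
    - [0,0,0]

```text
clock: 4.45
position: [0.6419, -0.2329, 0.0304]
tool_rot: [-3.141, -0.0, 1.482]
force: [0.4, 1.0, -0.1]
grip_width: 0.07
finger_force: 0.0
```

```bash
python3 -c "
from h import *
plan(.6424,-.2319,85,.006,1)"
```

```text
clock 4.45 pos [ 0.6419 -0.2329  0.0304] rot [-1.7999e+02 -1.0000e-02  8.4930e+01] F [ 0.4  1.  -0.1]
per row xyz [0.001   0.00042 0.02436] twist z -0.00124
```

Request:
apply_moves:
  claw: [0.07,0.07,0.07,0.07,0.07,0.07,0.07]
  xyz:
    - [0.001,0,0.008]
    - [0,0,0.007]
    - [0,0,0.005]
    - [0,0,0.004]
    - [0,0,0.003]
    - [0,0,0]
    - [0,0,0]
  twist:
    - [0,0,0]
    - [0,0,0]
    - [0,0,0]
    - [0,0,0]
    - [0,0,0]
    - [0,0,0]
    - [0,0,0]

```text
clock: 5.15
position: [0.6419, -0.2321, 0.0036]
tool_rot: [3.141, 0.0, 1.482]
force: [0.4, 1.0, 0.5]
grip_width: 0.0702
finger_force: 0.0
```

```bash
python3 -c "
from h import *
f=bot.grab_frame('side');cv2.imwrite('pics/s2.png',cv2.resize(f['img'][190:270,380:480,::-1],None,fx=6,fy=6,interpolation=cv2.INTER_CUBIC))
plan(.6424,-.2319,85,.0,1)"
```

```text
clock 5.2 pos [ 0.642  -0.2321  0.0037] rot [1.7999e+02 1.0000e-02 8.4920e+01] F [ 0.2 -0.6  0.2]
per row xyz [0.00024 0.00041 0.00369] twist z -0.00146
```

View pics/s2.png

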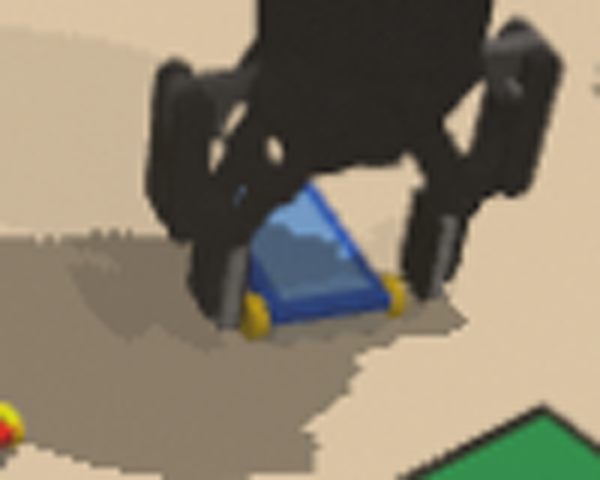

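The fingers straddle both knobs, at (257,315) and (398,297), with their tips a few mm above the bench. I'll go a little lower, watch the force, then close.

Request:
apply_moves:
  claw: [0.068,0.067,0.066,0.066,0.066]
  xyz:
    - [0,0,0.0015]
    - [0,0,0.0015]
    - [0,0,0.001]
    - [0,0,0.001]
    - [0,0,0]
  twist:
    - [0,0,0]
    - [0,0,0]
    - [0,0,0]
    - [0,0,0]
    - [0,0,0]

```text
clock: 5.7
position: [0.6418, -0.232, -0.0017]
tool_rot: [-3.141, 0.0, 1.482]
force: [1.2, 0.0, 0.1]
grip_width: 0.0658
finger_force: 0.0
```

Request:
apply_moves:
  claw: [0.05,0.05,0.05,0.05,0.05,0.05,0.05]
  xyz:
    - [0,0,0]
    - [0,0,0]
    - [0,0,0]
    - [0,0,0]
    - [0,0,0]
    - [0,0,0]
    - [0,0,0]
  twist:
    - [0,0,0]
    - [0,0,0]
    - [0,0,0]
    - [0,0,0]
    - [0,0,0]
    - [0,0,0]
    - [0,0,0]
  force: 40

```text
clock: 6.4
position: [0.642, -0.2321, -0.0011]
tool_rot: [3.141, 0.0, 1.482]
force: [-1.6, 0.8, 5.3]
grip_width: 0.0565
finger_force: 42.6
```

Request:
apply_moves:
  claw: [0.05,0.05,0.05,0.05,0.05,0.05,0.05,0.05,0.05,0.05,0.05,0.05,0.05,0.05,0.05,0.05,0.05,0.05,0.05]
  xyz:
    - [0,0,-0.004]
    - [0.0005,0,-0.006]
    - [0.002,0,-0.0095]
    - [0.003,0,-0.009]
    - [0.004,0,-0.009]
    - [0.005,0,-0.008]
    - [0.006,0,-0.0075]
    - [0.007,0,-0.0065]
    - [0.008,0,-0.006]
    - [0.0085,0,-0.006]
    - [0.009,0,-0.006]
    - [0.009,0,-0.006]
    - [0.009,0,-0.008]
    - [0.006,0,-0.01]
    - [0.003,0,-0.01]
    - [0.001,0,-0.005]
    - [0,0,0]
    - [0,0,0]
    - [0,0,0]
  twist:
    - [0,0,0]
    - [0,0,0]
    - [0,0,0]
    - [0,0,0]
    - [0,0,0]
    - [0,0,0]
    - [0,0,0]
    - [0,0,0]
    - [0,0,0]
    - [0,0,0]
    - [0,0,0]
    - [0,0,0]
    - [0,0,0]
    - [0,0,0]
    - [0,0,0]
    - [0,0,0]
    - [0,0,0]
    - [0,0,0]
    - [0,0,0]

```text
clock: 8.3
position: [0.6487, -0.1516, 0.1146]
tool_rot: [-3.141, 0.0, 1.482]
force: [-1.1, -0.5, -1.2]
grip_width: 0.0565
finger_force: 42.8
```

```bash
python3 -c "
from h import *
f=bot.grab_frame('side');cv2.imwrite('pics/s3.png',cv2.resize(f['img'][110:270,340:540,::-1],None,fx=3,fy=3,interpolation=cv2.INTER_CUBIC))
plan(.6041,.0698,92.4,None,16)"
```

```text
clock 8.35 pos [ 0.6488 -0.1517  0.1145] rot [-1.7996e+02  1.0000e-02  8.4890e+01] F [ 0.3 -0.6 -0.3]
per row xyz [ 0.01378 -0.00312  0.     ] twist z -0.00819
```

View pics/s3.png

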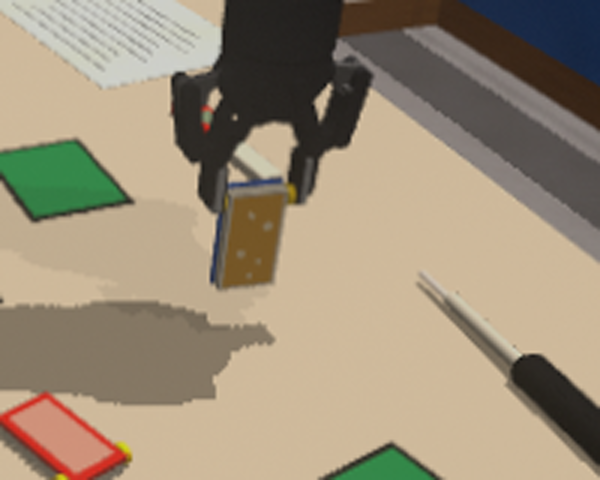

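The dish hangs with its agar side towards -y and its lid towards the mat, as wanted. Now I'll carry it over.

Request:
apply_moves:
  claw: [0.05,0.05,0.05,0.05,0.05,0.05,0.05,0.05,0.05,0.05,0.05,0.05,0.05,0.05,0.05,0.05,0.05,0.05,0.05,0.05]
  xyz:
    - [0.0035,-0.0008,0]
    - [0.007,-0.0016,0]
    - [0.0104,-0.0023,0]
    - [0.0138,-0.0031,0]
    - [0.0138,-0.0031,0]
    - [0.0138,-0.0031,0]
    - [0.0138,-0.0031,0]
    - [0.0138,-0.0031,0]
    - [0.0138,-0.0031,0]
    - [0.0138,-0.0031,0]
    - [0.0138,-0.0031,0]
    - [0.0138,-0.0031,0]
    - [0.0138,-0.0031,0]
    - [0.0138,-0.0031,0]
    - [0.0138,-0.0031,0]
    - [0.0138,-0.0031,0]
    - [0.0104,-0.0023,0]
    - [0.007,-0.0016,0]
    - [0.0035,-0.0008,0]
    - [0,0,0]
  twist:
    - [0,0,-0.002]
    - [0,0,-0.004]
    - [0,0,-0.006]
    - [0,0,-0.0082]
    - [0,0,-0.0082]
    - [0,0,-0.0082]
    - [0,0,-0.0082]
    - [0,0,-0.0082]
    - [0,0,-0.0082]
    - [0,0,-0.0082]
    - [0,0,-0.0082]
    - [0,0,-0.0082]
    - [0,0,-0.0082]
    - [0,0,-0.0082]
    - [0,0,-0.0082]
    - [0,0,-0.0082]
    - [0,0,-0.006]
    - [0,0,-0.004]
    - [0,0,-0.002]
    - [0,0,0]

```text
clock: 10.35
position: [0.6054, 0.0712, 0.115]
tool_rot: [3.142, 0.0, 1.613]
force: [-0.2, -0.8, -0.2]
grip_width: 0.0564
finger_force: 42.8
```

```bash
python3 -c "
from h import *
f=bot.grab_frame('side');cv2.imwrite('pics/s4.png',cv2.resize(f['img'][60:220,280:480,::-1],None,fx=3,fy=3,interpolation=cv2.INTER_CUBIC))
plan(.6041,.0698,92.4,.068,1)"
```

```text
clock 10.4 pos [0.6055 0.0707 0.115 ] rot [1.7999e+02 1.0000e-02 9.2380e+01] F [ 0.2 -0.3 -0. ]
per row xyz [-0.00082 -0.00142  0.04703] twist z -0.0003
```

View pics/s4.png

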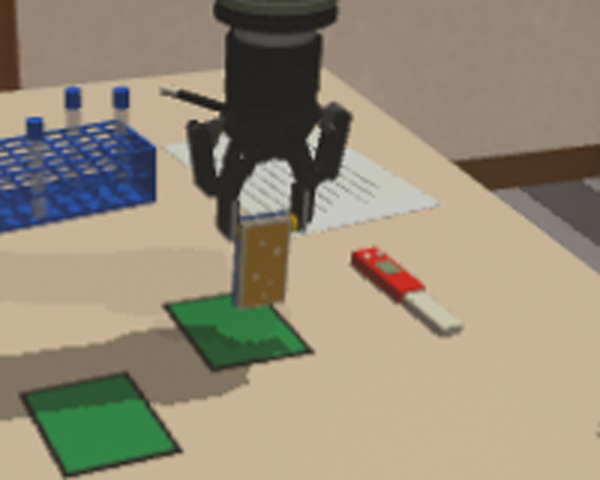

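Over the mat, the dish hangs straight and quiet, with its bottom edge above the mat's near part. I'll set the end down.

Request:
apply_moves:
  claw: [0.05,0.05,0.05,0.05,0.05,0.05,0.05,0.05,0.05,0.05,0.05]
  xyz:
    - [-0.001,-0.0015,0.004]
    - [0,0,0.007]
    - [0,0,0.008]
    - [0,0,0.008]
    - [0,0,0.007]
    - [0,0,0.005]
    - [0,0,0.004]
    - [0,0,0.003]
    - [0,0,0.002]
    - [0,0,0]
    - [0,0,0]
  twist:
    - [0,0,0]
    - [0,0,0]
    - [0,0,0]
    - [0,0,0]
    - [0,0,0]
    - [0,0,0]
    - [0,0,0]
    - [0,0,0]
    - [0,0,0]
    - [0,0,0]
    - [0,0,0]

```text
clock: 11.5
position: [0.6041, 0.0699, 0.0671]
tool_rot: [3.141, -0.0, 1.613]
force: [-0.1, -2.0, -0.7]
grip_width: 0.0566
finger_force: 42.8
```

Request:
apply_moves:
  claw: [0.05,0.05,0.05,0.05,0.05,0.05,0.05,0.05]
  xyz:
    - [0,0,0.001]
    - [0.003,0,0]
    - [0.0034,0,0]
    - [0.0065,0,0]
    - [0.0065,0,0.0005]
    - [0.0063,0,0.001]
    - [0.0063,0,0.0015]
    - [0,0,0]
  twist:
    - [0,0,0]
    - [0,0,0]
    - [0,0,0]
    - [0,0,0]
    - [0,0,0]
    - [0,0,0]
    - [0,0,0]
    - [0,0,0]

```text
clock: 12.3
position: [0.6027, 0.1031, 0.063]
tool_rot: [3.141, -0.001, 1.614]
force: [1.4, 1.9, 4.4]
grip_width: 0.056
finger_force: 43.3
```

```bash
python3 -c "
from h import *
f=bot.grab_frame('side');cv2.imwrite('pics/s5.png',cv2.resize(f['img'][90:210,290:430,::-1],None,fx=4,fy=4,interpolation=cv2.INTER_CUBIC))
plan(.6007,.1517,92.4,.001,1)"
```

```text
clock 12.35 pos [0.6028 0.1024 0.0631] rot [ 1.7997e+02 -2.0000e-02  9.2440e+01] F [0.4 2.8 6.7]
per row xyz [ 4.93e-02 -3.00e-05  6.21e-02] twist z 0.00072
```

View pics/s5.png

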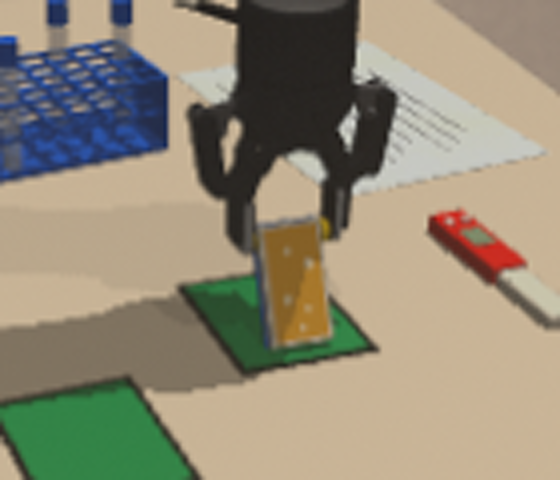

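The end is set on the mat and the dish leans forward as planned. I'll continue along the arc.

Request:
apply_moves:
  claw: [0.05,0.05,0.05,0.05,0.05,0.05,0.05,0.05,0.05,0.05,0.05,0.05,0.05,0.05,0.05]
  xyz:
    - [0.006,0,0.0023]
    - [0.0058,0,0.0029]
    - [0.0056,0,0.0034]
    - [0.0052,0,0.0038]
    - [0.0049,0,0.0043]
    - [0.0045,0,0.0047]
    - [0.004,0,0.0051]
    - [0.0036,0,0.0054]
    - [0.0032,0,0.0057]
    - [0.0026,0,0.0059]
    - [0.002,0,0.0061]
    - [0.0016,0,0.0055]
    - [0.0006,0,0.004]
    - [0.0004,0,0.002]
    - [0,0,0]
  twist:
    - [0,0,0]
    - [0,0,0]
    - [0,0,0]
    - [0,0,0]
    - [0,0,0]
    - [0,0,0]
    - [0,0,0]
    - [0,0,0]
    - [0,0,0]
    - [0,0,0]
    - [0,0,0]
    - [0,0,0]
    - [0,0,0]
    - [0,0,0]
    - [0,0,0]

```text
clock: 13.85
position: [0.6004, 0.1517, 0.0017]
tool_rot: [-3.141, 0.0, 1.613]
force: [-0.8, 0.7, -1.0]
grip_width: 0.0564
finger_force: 42.8
```

```bash
python3 -c "
from h import *
f=bot.grab_frame('side');cv2.imwrite('pics/s6.png',cv2.resize(f['img'][90:210,290:430,::-1],None,fx=4,fy=4,interpolation=cv2.INTER_CUBIC))
plan(.6007,.1517,92.4,.001,1)"
```

```text
clock 13.9 pos [0.6005 0.1517 0.0019] rot [-1.800e+02  1.000e-02  9.239e+01] F [-0.6 -0.8 -0.8]
per row xyz [-1.0e-05  1.8e-04  8.8e-04] twist z -0.00013
```

View pics/s6.png

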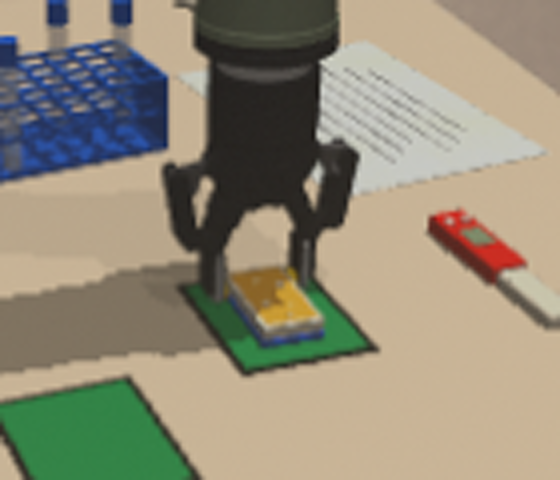

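The dish lies agar up on the mat, near its middle. I'll lower it the last 1 mm, release it slowly and lift away.

Request:
apply_moves:
  claw: [0.05,0.05,0.057,0.058,0.059,0.061,0.064,0.068,0.072,0.072,0.072]
  xyz:
    - [0,0,0.001]
    - [0,0,0]
    - [0,0,0]
    - [0,0,0]
    - [0,0,0]
    - [0,0,0]
    - [0,0,0]
    - [0,0,0]
    - [0,0,0]
    - [0,0,0]
    - [0,0,0]
  twist:
    - [0,0,0]
    - [0,0,0]
    - [0,0,0]
    - [0,0,0]
    - [0,0,0]
    - [0,0,0]
    - [0,0,0]
    - [0,0,0]
    - [0,0,0]
    - [0,0,0]
    - [0,0,0]

```text
clock: 15.0
position: [0.6005, 0.1518, 0.0009]
tool_rot: [-3.142, 0.0, 1.613]
force: [0.7, 0.2, -1.2]
grip_width: 0.0719
finger_force: 0.0
```

Request:
apply_moves:
  claw: [0.072,0.072,0.072,0.072,0.072,0.072,0.072,0.072,0.072,0.072,0.072,0.072]
  xyz:
    - [0,0,-0.003]
    - [0,0,-0.005]
    - [0,0,-0.008]
    - [0,0,-0.01]
    - [0,0,-0.015]
    - [0,0,-0.02]
    - [0.02,0,-0.02]
    - [0.03,0,-0.02]
    - [0.03,0,-0.02]
    - [0.02,0,-0.01]
    - [0,0,0]
    - [0,0,0]
  twist:
    - [0,0,0]
    - [0,0,0]
    - [0,0,0]
    - [0,0,0]
    - [0,0,0]
    - [0,0,0]
    - [0,0,0]
    - [0,0,0]
    - [0,0,0]
    - [0,0,0]
    - [0,0,0]
    - [0,0,0]

```text
clock: 16.2
position: [0.5963, 0.2518, 0.1328]
tool_rot: [3.141, -0.0, 1.613]
force: [-0.1, -0.3, -0.0]
grip_width: 0.072
finger_force: 0.0
```

```bash
python3 - <<'E'
from h import *
for n in("side","top"):
    f=bot.grab_frame(n);H=hsv(f);h,s,v=H[...,0].astype(int),H[...,1],H[...,2]
    print(n,rect(near(f,(h<30)&(s>90)&(v>70)|((s<50)&(v>120)),.018,(.602,.12),.05)))
    print([(np.round(d["position"],3),round(d["score"],2)) for d in bot.find_in(n,"blue_dish")])
    if n=="side":cv2.imwrite('pics/s7.png',cv2.resize(f['img'][90:210,290:430,::-1],None,fx=4,fy=4,interpolation=cv2.INTER_CUBIC))
E
```

```text
side (array([594.2, 121.5]), array([85.8, 61.2]), 87.0, array([599.6, 124.2]))
[(array([0.592, 0.11 , 0.024]), 0.88), (array([ 0.475, -0.244,  0.012]), 0.43)]
top (array([611. , 120.6]), array([79.1, 81. ]), 93.4, array([601., 121.]))
[(array([0.597, 0.12 , 0.017]), 0.66), (array([0.602, 0.115, 0.002]), 0.19)]
```

View pics/s7.png

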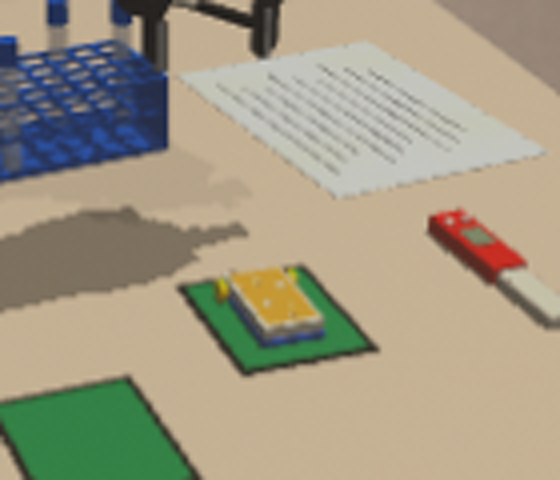

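The dish lies flat, agar up, with its middle at about (0.60, 0.12), centred and along the mat. The gripper is clear, so I'll hand in.

```bash
python3 -c "
from workcell import bot
print(bot.job_done())"
```

```text
the job is handed in; nothing more can be done
None
```

The blue-lidded dish is turned over and lies flat on the leftmost green mat, agar side up, within a few mm of the middle and along its long side; the red-lidded dish was never touched, and the job was handed in at about 16 s (the hand-in call gave no verdict).

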